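# Unlatch the electrode case

### The arm

A 7-joint arm with a two-finger parallel gripper is mounted at the origin on a cart in front of the work surface, level with it; the furniture and walls round the work are solid. World frame = base frame: x ahead of the robot, y to its left, z up, the work surface at z = 0. Lengths are in m, angles in rad, forces in N, time in s.
With the tool pointing down it reaches from about 0.35 to 0.9 m from the base axis. Payload 8.1 kg.
Tool frame: the origin (TCP) lies midway between the tips of the shut fingers; the grasp point (between the pads) lies 19 mm behind it; z points along the fingers, y is the line along which they close (so a half turn about z gives the same grasp; the last joint's range is limited). The gripper opens to 92 mm and grips with 3 to 60 N. Pads are 19 mm wide; open, the fingers measure 130 mm over their backs; the gripper's body (75 mm by 190 mm) begins 47 mm behind the grasp point.
Start: joints at [-1.214, 0.434, 0.025, 1.573, -0.012, 1.134, -0.075], TCP at [0.277, 0.56, 0.227] pointing down, gripper open.
Joint ranges: [-2.62, 2.62], [-0.44, 2.09], [-1.27, 1.32], [0.08, 2.57], [-1.32, 4.46], [0.12, 2], [-2.74, 2.74]. Speed limits (rad/s): [2.22, 2.22, 3.01, 3.01, 3.14, 3.14, 3.14].

### API

Orientations are given as a rotation vector (axis times angle).
In Python, from rig import arm, optics, order gives the robot as it stands.
- The arm moves only by the shell command python3 -m jog 'ROWS' [OPENING]. ROWS is JSON, a list that holds one entry, the list of rows, each a list of 4 numbers: the shift along the tool's x, y, z in cm, then the turn about the tool's z in rad. In form: [[[dx, dy, dz, turn], ...]]. A call has 1 to 12 rows; each row shifts and turns the commanded pose from where the row before left it, along the tool's axes as they then stand; what a row does not reach is not made up. A row lasts 1/12 s, in which the tool goes at most 41.7 mm and 7.16 degrees, less where a joint would pass 70% of its speed; a pose out of reach is approached as far as the arm can. A call is refused whole if a number of a shift passes 4.17 or a number of a turn 0.125, either way. A call with a gripper value outside its range is refused whole. OPENING is the opening, from -1 (shut) to 1 (fully open), set as the call begins (- or left out, the last holds). The fingers move at their own pace and stop on an object; the grip force is fixed at half the most. Time passes only in rows, so rows that do not move let the fingers close. It gives the time, the measured TCP pose, the force, the opening and the grip force at its end, in the units of the state.
- arm.get_obs(): the state, without advancing time (a new reading comes with each control period).
- optics.snapshot(name): name is "side" or "top"; returns (picture, depth): 400x640x3 uint8, red, green, blue; 400x640 float32, m along the optical axis (not along the pixel's ray), 0 where there is no reading.
- optics.get_calibration(name): a dict with "fx", "fy", "cx", "cy" (pixels), "rvec" (rotation vector, rad) and "tvec" (3), from world to camera coordinates, as OpenCV has them. Camera axes: x right, y down, z forward; pixel columns grow to the right and rows downward; lengths in m; the calibration is good to about 2 mm. A picture is of the moment at which its call begins. get_calibration takes no time and is no camera call.
- order.close_job(): hands the job in; it is judged then, once.
The state is a dict: "time": time; "joints": joint angles; "qvel": joint speeds; "joint_efforts": joint torques, N m; "eef_pos": TCP position; "orientation": TCP orientation; "force": force on the tool from outside, world axes, zero at the start; "moment": the same for the moment, N m; "width": finger opening in m; "gripper_force": force on a finger pad.
Only numpy, scipy, OpenCV 4.12 (cv2) and the standard library are available. Lean on these libraries where they do the work, as an engineer would, in place of code of your own. Each camera call takes 0.05 s, during which the arm holds its last target. There are 200 camera calls.

### The job

The electrode case on the trolley is held shut by a slide bolt, and the bolt is blocked by a swivelling keeper. Swing the keeper well clear, towards the front of the case and round, then draw the bolt back until the lid springs open, and leave it open. Do not disturb the tape measure, the suction cup or the phone beside the case.

Things in the scene. Friction and masses are not known exactly. Their poses are not given: they have to be found in the camera images.
- case: grey box 170 (x) x 240 (y) x 60 mm high, fixed to the trolley top. Origin: centre of its underside; case x points from its front (near the robot) to its back, y to its left, z up. The front 75 mm of its top (the deck, z = 60 mm) is fixed and carries the steel bolt and keeper; the lid lies behind it. Nothing on the deck but the knob and the keeper's post is more than 18 mm above it
- lid (a joint): grey lid, 95 x 238 x 6 mm, hinged along the case's back edge; rad, 0 shut, 0.45 fully open. A spring opens it by itself (in about a second) once the bolt has left the steel tongue that runs forward from its front edge (at case y = -70 mm, 20 mm wide). Open, its front edge is about 40 mm and the tongue's tip 63 mm above the deck
- lid_edge (a point): middle of the lid's front edge, on its upper face; case x = -8 mm, y = 0 when shut
- bolt (a joint): flat steel bolt, 10 x 8 mm, lying along case y on the deck at case x = -50 mm, holding the lid's tongue down; metres drawn, 0 shut, 0.045 fully drawn. Drawing moves it towards case +y; the lid is free from about 0.037. About 2 N of friction, stays where it is left
- bolt_knob (a point): centre of the top of the bolt's round upright knob, 12 mm diameter, top 42 mm above the deck; at case x = -50, y = 0 mm when shut. Moves with the bolt
- keeper (a joint): flat steel arm, 65 mm long, turning on an upright pivot on the deck; rad. At 0 to 0.1 it lies along case y, its 26 mm broad head blocking the bolt's end: the bolt moves only a few mm and cannot push it open. Growing angle swings the head to the front (case -x), clockwise from above, then round to +y; stop at 1.6, clear of the bolt's whole travel from 0.4. Friction 0.03 N m, stays where left
- keeper_post (a point): centre of the top of the keeper's round upright post, 12 mm diameter, top 42 mm above the deck, standing on the arm 35 mm from the pivot; at case x = -58, y = 45 mm when the keeper is at 0. Moves with the keeper
- keeper_pivot (a point): on the keeper's pivot axis, at the height of the post's top (42 mm above the deck); case x = -58, y = 80 mm, fixed to the case
- tape_measure: round tape measure, 49 x 52 x 15 mm, lying loose to the right of the case; leave alone. Origin: centre of its underside
- suction_cup: clear suction cup, 51 mm diameter, 68 mm high, standing loose to the left of the case; leave alone. Origin: centre of its underside
- keypad_phone: keypad phone, 117 x 51 x 15 mm, lying loose in front of the case; leave alone. Origin: centre of its underside

How it is judged:
On the way, in this order (a step that is already met when the one before it is completed fails the run):
1. the keeper is swung clear of the bolt (past 0.25 rad) (value of joint keeper above 0.25 rad), for 0.2 s.
2. the bolt is drawn (past 30 mm) (value of joint bolt above 0.03 m), for 0.1 s.
At the end, for the whole second after the job is handed in: the lid stands open by itself (over 0.3 rad) and at rest, the bolt is drawn (over 30 mm) and the keeper is swung aside (over 0.25 rad) (value of joint lid above 0.3 rad and velocity of joint lid below 0.1 rad/s and value of joint bolt above 0.03 m and value of joint keeper above 0.25 rad); the robot touches nothing.
It fails at once if the tape measure is moved by more than 30 mm (distance of tape_measure from where it was at the start of the episode above 0.03 m).
It fails at once if the suction cup is moved by more than 30 mm or tipped over (distance of suction_cup from where it was at the start of the episode above 0.03 m or angle between suction_cup's own z axis and vertical above 0.6 rad).
It fails at once if the phone is moved by more than 30 mm (distance of keypad_phone from where it was at the start of the episode above 0.03 m).
It also fails if it takes over 42 s, if anything falls off the work surface, if the arm or the gripper's body presses on something with over 40 N, if the wrist force passes 120 N, or if a joint passes its speed limit or range.

## Working session

There is one attempt and no reset: what is moved stays moved. The work goes in short steps, Python scripts to look and compute and a shell command to move; the robot and the scene stay as the last step left them, time stands still between calls to the robot, and variables do not carry over. Pictures are saved under pics/ and viewed, at most 10 in all, crops included, and the job is handed in when it is done.

```bash
mkdir -p pics; cat > h.py <<'E'
import numpy as np, cv2
from rig import arm, optics, order
def cal(n):
    c=optics.get_calibration(n); K=np.array([[c['fx'],0,c['cx']],[0,c['fy'],c['cy']],[0,0,1]]); R=cv2.Rodrigues(np.array(c['rvec'],float))[0]; return K,R,np.array(c['tvec'],float)
def px(n,p):
    K,R,t=cal(n); q=K@(R@np.array(p)+t); return q[:2]/q[2]
def back(n,u,v,d):
    K,R,t=cal(n); return R.T@(np.linalg.inv(K)@[u,v,1]*d-t)
def tri(p):  # {name:(u,v)}
    A=[];b=[]
    for n,(u,v) in p.items():
        K,R,t=cal(n); c=-R.T@t; r=R.T@np.linalg.inv(K)@[u,v,1]; r/=np.linalg.norm(r); M=np.eye(3)-np.outer(r,r); A.append(M); b.append(M@c)
    return np.linalg.lstsq(np.vstack(A),np.hstack(b),rcond=None)[0]
E
python3 - <<'E'
from h import *
for n in('side','top'):
    im,d=optics.snapshot(n); np.savez(f'pics/{n}0.npz',im=im,d=d); cv2.imwrite(f'pics/{n}0.png',im[...,::-1])
    K,R,t=cal(n); print(n,K[0,0],-R.T@t,R[2])
s=arm.get_obs(); print(s['eef_pos'],s['orientation'],s['width'],s['time'])
E
```

```text
side 401.2731014899669 [0.59873023 0.66571299 0.62461095] [-0.00671895 -0.78352143 -0.62132843]
top 499.31677982182595 [3.72272984e-01 4.93783882e-04 1.10400008e+00] [ 0.22457265  0.00283311 -0.97445323]
[0.2771967  0.55966141 0.22603354] [-7.15909740e-01 -3.05874680e+00  2.18712043e-03] 0.09197674775710657 0.1
```

View pics/top0.png

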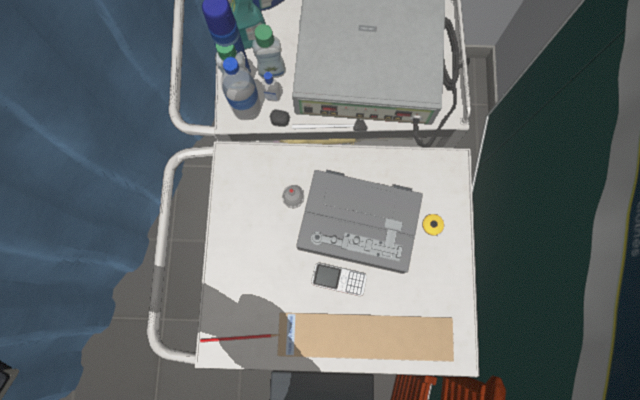

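View pics/side0.png

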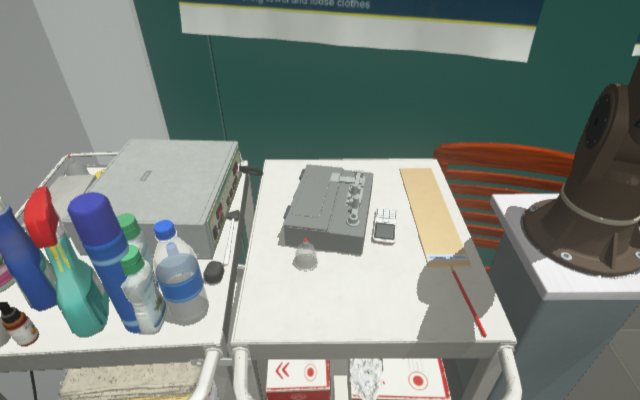

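The top view shows the case around (360,220), with the bolt row from (317,239) to (400,250), the phone at (340,278), the cup at (292,195) and the tape at (433,224). The side view shows the case at (330,210) and the deck at (355,195). I'll enlarge both.

```bash
python3 - <<'E'
import cv2
a=cv2.imread('pics/top0.png')[160:300,280:450]; cv2.imwrite('pics/topc.png',cv2.resize(a,None,fx=4.5,fy=4.0,interpolation=cv2.INTER_CUBIC) if 0 else cv2.resize(a,None,fx=4,fy=4,interpolation=cv2.INTER_CUBIC))
a=cv2.imread('pics/side0.png')[155:255,280:400]; cv2.imwrite('pics/sidec.png',cv2.resize(a,None,fx=6,fy=6,interpolation=cv2.INTER_CUBIC))
E
```

```text
(no output)
```

View pics/topc.png

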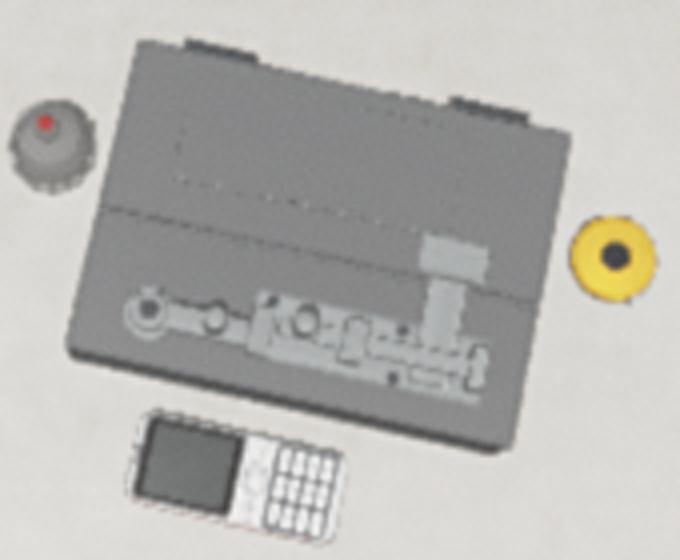

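View pics/sidec.png

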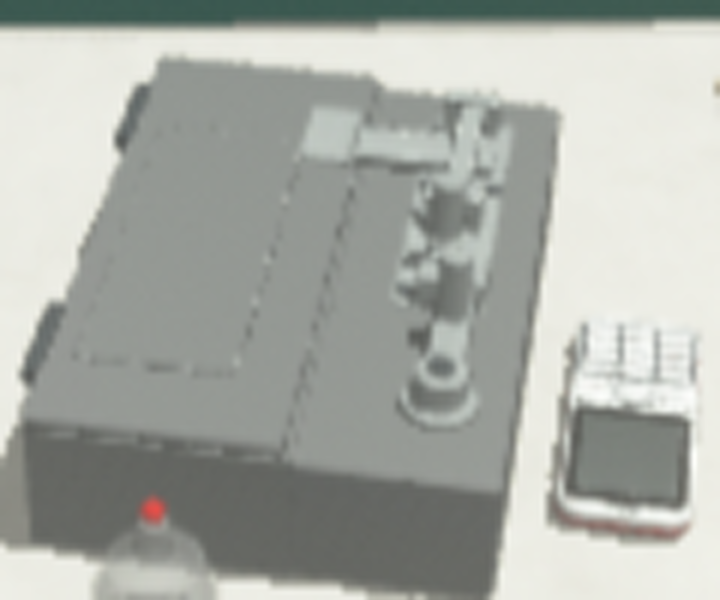

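The top crop shows the pivot at (149,308), the keeper post at (216,318), the knob at (307,320), and case-top corners at (140,42), (570,130) and (72,350). The side crop shows the post top at about (458,265) and the knob top at about (452,192). I'll triangulate these and fit the case pose.

```bash
cat >> h.py <<'E'
def T(u,v): return (280+(u+.5)/4-.5,160+(v+.5)/4-.5)
def S(u,v): return (280+(u+.5)/6-.5,155+(v+.5)/6-.5)
def onz(n,uv,z):
    K,R,t=cal(n); c=-R.T@t; r=R.T@np.linalg.inv(K)@[*uv,1]; return c+r*(z-c[2])/r[2]
E
python3 - <<'E'
from h import *
print('post',tri({'top':T(216,318),'side':S(458,265)}))
print('knob',tri({'top':T(307,320),'side':S(452,192)}))
C=[onz('top',T(*p),.06) for p in((140,42),(570,130),(72,348))]
C2=[onz('side',S(*p),.06) for p in((160,60),(558,110),(500,490),(25,425))]
print('top corners BL BR FL',C); print('side BR FR FL BL',C2)
d=np.load('pics/top0.npz')['d']
for p in((216,318),(307,320),(149,308),(250,150),(216,380)):
    u,v=T(*p); print(p,back('top',u,v,d[int(round(v)),int(round(u))]))
e=np.array(C2[2]) - C2[1]; 
# case fit: model corners -> measured average
w={'BL':(C[0]+C2[3])/2,'BR':(C[1]+C2[0])/2,'FL':(C[2]+C2[2])/2,'FR':C2[1]}
m={'BL':(85,120),'BR':(85,-120),'FL':(-85,120),'FR':(-85,-120)}
A=np.array([m[k] for k in m])/1e3; B=np.array([w[k][:2] for k in m]); Bc=B-B.mean(0)
U,s,Vt=np.linalg.svd(A.T@Bc); R=(U@Vt).T; t=B.mean(0); yaw=np.arctan2(R[1,0],R[0,0])
print('yaw',yaw,'t',t,'res mm',np.round((B-(A@R.T+t))*1e3,1))
for n,p in dict(post=(-.058,.045),knob=(-.05,0),piv=(-.058,.08)).items():
    q=[*(R@p+t),.102]; print(n,q,'top',(px('top',q)-[280,160]+.5)*4-.5,'side',(px('side',q)-[280,155]+.5)*6-.5)
E
```

```text
post [ 0.51626883 -0.01527883  0.09667816]
knob [ 0.51578075 -0.06129635  0.09582848]
top corners BL BR FL [array([0.67287296, 0.02912117, 0.06      ]), array([ 0.63113552, -0.20392132,  0.06      ]), array([0.50506924, 0.05877264, 0.06      ])]
side BR FR FL BL [array([ 0.6251894 , -0.20684984,  0.06      ]), array([ 0.45859047, -0.16678363,  0.06      ]), array([0.50455574, 0.06378552, 0.06      ]), array([0.66896804, 0.02858697, 0.06      ])]
(216, 318) [ 0.51730845 -0.01560864  0.10133377]
(307, 320) [ 0.51752873 -0.06152226  0.1028184 ]
(149, 308) [0.52438522 0.01878442 0.08078132]
(250, 150) [ 0.61376646 -0.03191589  0.06353473]
(216, 380) [ 0.49089917 -0.01719815  0.05801695]
yaw -0.19640053573182803 t [ 0.56562148 -0.07050901] res mm [[-1.5 -1.7]
 [ 2.6 -0.6]
 [-0.9 -2.5]
 [-0.2  4.8]]
post [np.float64(0.5175178261036506), np.float64(-0.015055984249102976), 0.102] top [214.94422809 317.36550519] side [450.6244614  252.40264207]
knob [np.float64(0.5165827135921457), np.float64(-0.0607519968168405), 0.102] top [305.3387936  322.04253688] side [443.51739531 177.53980103]
piv [np.float64(0.5243477378913894), np.float64(0.019271152319094847), 0.102] top [147.50422064 301.83805404] side [438.63972239 313.0013586 ]
```

The measurements agree: post at (0.517, -0.015), knob at (0.517, -0.061), tops at z ≈ 0.102, case yaw ≈ -0.196. I'll move above the post at the current height.

```bash
cat >> h.py <<'E'
YAW=-.196; CT=np.array([.5656,-.0705])
def c2w(x,y): c,s=np.cos(YAW),np.sin(YAW); return CT+[c*x-s*y,s*x+c*y]
def go(xy,z,ydir=None):
    s=arm.get_obs(); R=cv2.Rodrigues(np.array(s['orientation'],float))[0]; p=np.array(s['eef_pos'])
    print('t',s['time'],'p',p.round(4),'F',np.round(s['force'],1),'w',round(s['width'],4),'tilt',R[2].round(3))
    print('tool cm',(R.T@(np.array([*xy,z])-p)*100).round(2), 'turn to case x',[ ((np.arctan2(R[1,1],R[0,1])-YAW-k+np.pi/2)%np.pi-np.pi/2).round(3) for k in (0,np.pi/2)],'(x, y)')
E
python3 -m jog '[[[-2.14,-1.86,0,0],[-2.14,-1.86,0,0],[-2.14,-1.86,0,0],[-2.14,-1.86,0,0],[-2.14,-1.86,0,0],[-2.14,-1.86,0,0],[-2.14,-1.86,0,0],[-2.14,-1.86,0,0],[-2.14,-1.86,0,0],[-2.14,-1.86,0,0],[-2.14,-1.86,0,0]]]' -0.22
python3 -m jog '[[[-2.14,-1.86,0,0],[-2.14,-1.86,0,0],[-2.14,-1.86,0,0],[-2.14,-1.86,0,0],[-2.14,-1.86,0,0],[-2.14,-1.86,0,0],[-2.14,-1.86,0,0],[-2.14,-1.86,0,0],[-2.14,-1.86,0,0],[-2.14,-1.86,0,0],[-2.14,-1.86,0,0]]]'
python3 -m jog '[[[0,0,0,0.11],[0,0,0,0.11],[0,0,0,0.11],[0,0,0,0.11],[0,0,0,0.11],[0,0,0,0.11],[0,0,0,0.11],[0,0,0,0.11],[0,0,0,0.11],[0,0,0,0.11],[0,0,0,0.11],[0,0,0,0.1]]]'
python3 -m jog '[[[0,0,0,0],[0,0,0,0],[0,0,0,0]]]'
python3 -c "
from h import *
go((.517,-.0153),.083)"
```

```text
time: 1.02
eef_pos: [0.3977, 0.2708, 0.2265]
orientation: [-0.716, -3.059, 0.001]
force: [-0.2, -0.2, -0.4]
width: 0.0361
gripper_force: 0.0
time: 1.93
eef_pos: [0.5177, -0.0169, 0.2265]
orientation: [-0.716, -3.059, 0.0]
force: [0.6, -0.3, -0.1]
width: 0.0358
gripper_force: 0.0
time: 2.93
eef_pos: [0.5173, -0.0155, 0.2264]
orientation: [-2.436, -1.983, 0.001]
force: [-0.3, -0.3, 0.1]
width: 0.0356
gripper_force: 0.0
time: 3.18
eef_pos: [0.5175, -0.0155, 0.2266]
orientation: [-2.428, -1.994, 0.0]
force: [0.5, 0.8, 0.9]
width: 0.0358
gripper_force: 0.0
t 3.1833 p [ 0.5175 -0.0155  0.2266] F [0.5 0.8 0.9] w 0.0358 tilt [-0. -0. -1.]
tool cm [ 1.000e-02 -5.000e-02  1.436e+01] turn to case x [np.float64(0.0), np.float64(-1.57)] (x, y)
```

```bash

python3 -m jog '[[[0,0,2,0],[0,0,2,0],[0,0,2,0],[0,0,2,0],[0,0,2,0],[0,0,1.5,0],[0,0,1,0],[0,0,0.9,0],[0,0,0.8,0],[0,0,0.1,0],[0,0,0,0],[0,0,0,0]]]'
python3 - <<'E'
from h import *
go((.517,-.0153),.083)
out=[]
for n in('top','side'):
    im,_=optics.snapshot(n); u,v=px(n,(.517,-.02,.09)).astype(int); out.append(cv2.resize(im[v-50:v+50,u-60:u+60,::-1],(400,333),interpolation=cv2.INTER_CUBIC))
cv2.imwrite('pics/a1.png',np.hstack(out))
E
```

```text
time: 4.18
eef_pos: [0.5181, -0.0156, 0.0842]
orientation: [2.431, 1.99, 0.001]
force: [0.6, -0.1, 0.0]
width: 0.0358
gripper_force: 0.0
t 4.1833 p [ 0.5181 -0.0156  0.0842] F [ 0.6 -0.1  0. ] w 0.0358 tilt [ 0.     0.001 -1.   ]
tool cm [ 0.01 -0.11  0.12] turn to case x [np.float64(-0.003), np.float64(1.568)] (x, y)
```

View pics/a1.png

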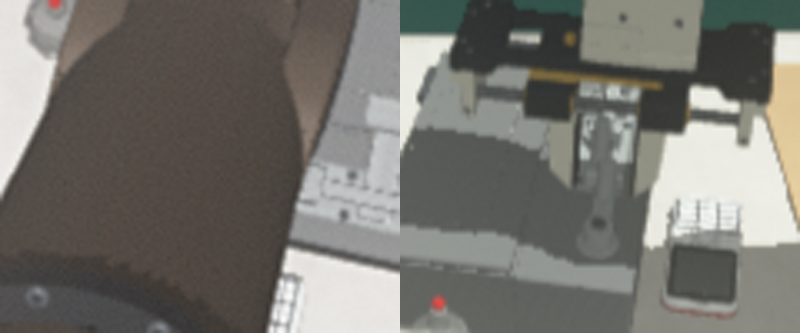

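The side view shows the post, at about (605,140), standing between the fingers at (565,160) and (648,160). The arm hides it in the top view. Next I swing the post along its arc.

```bash

python3 -m jog '[[[0,-0.6,0,0],[0,-0.6,0,0],[0.04,-0.5,0,0],[0.11,-0.5,0,0],[0.2,-0.5,0,0],[0.3,-0.5,0,0],[0.2,-0.25,0,0],[0.2,-0.25,0,0],[0.4,-0.25,0,0],[0.4,-0.25,0,0],[0,0,0,0],[0,0,0,0]]]'
python3 - <<'E'
from h import *
go((.517,-.0153),.083)
im,_=optics.snapshot('side'); u,v=px('side',(.5,0,.09)).astype(int); cv2.imwrite('pics/a2.png',cv2.resize(im[v-50:v+50,u-60:u+60,::-1],(600,500),interpolation=cv2.INTER_CUBIC))
E
```

```text
time: 5.28
eef_pos: [0.4799, 0.0115, 0.0836]
orientation: [-2.43, -1.991, 0.0]
force: [-0.1, -0.5, 0.4]
width: 0.0355
gripper_force: 0.0
t 5.2833 p [0.4799 0.0115 0.0836] F [-0.1 -0.5  0.4] w 0.0355 tilt [ 0.    -0.001 -1.   ]
tool cm [-1.9   4.16  0.06] turn to case x [np.float64(-0.002), np.float64(1.569)] (x, y)
```

View pics/a2.png

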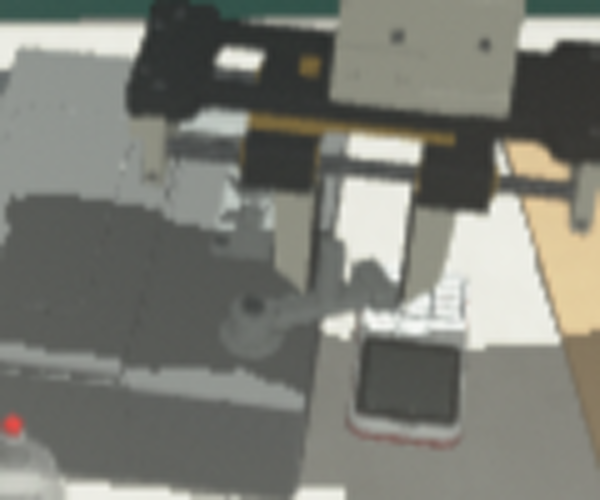

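The side view shows the keeper swung forward: pivot at (252,305), head at about (375,285), post beside the rear finger. I'll back off, lift, move over the knob and turn 90°.

```bash

python3 -m jog '[[[0,0.5,0,0],[0,0,-1.5,0],[0,0,-2,0],[0,0,-2,0],[-1.6,1.1,0,0],[-1.6,1.1,0,0],[-1.6,1.1,0,0],[-1.6,1.2,0,0],[0,0,0,0]]]'
python3 -m jog '[[[0,0,0,-0.123],[0,0,0,-0.123],[0,0,0,-0.123],[0,0,0,-0.123],[0,0,0,-0.123],[0,0,0,-0.123],[0,0,0,-0.123],[0,0,0,-0.123],[0,0,0,-0.123],[0,0,0,-0.123],[0,0,0,-0.123],[0,0,0,-0.123]]]'
python3 -m jog '[[[0,0,0,-0.095],[0,0,0,0],[0,0,0,0],[0,0,0,0]]]'
python3 -c "
from h import *
go((.5165,-.061),.083)"
```

```text
time: 6.08
eef_pos: [0.5182, -0.0661, 0.1392]
orientation: [2.433, 1.982, 0.0]
force: [0.1, 0.0, 0.1]
width: 0.0355
gripper_force: 0.0
time: 7.08
eef_pos: [0.5164, -0.0616, 0.1386]
orientation: [-0.451, -3.109, -0.0]
force: [0.3, -0.8, -0.1]
width: 0.0357
gripper_force: 0.0
time: 7.42
eef_pos: [0.5164, -0.0617, 0.1386]
orientation: [-0.317, -3.125, -0.0]
force: [-0.2, -0.3, 0.7]
width: 0.0358
gripper_force: 0.0
t 7.4167 p [ 0.5164 -0.0617  0.1386] F [-0.2 -0.3  0.7] w 0.0358 tilt [ 0.  0. -1.]
tool cm [0.01 0.07 5.56] turn to case x [np.float64(1.564), np.float64(-0.006)] (x, y)
```

```bash

python3 -m jog '[[[0,0.07,1.5,0],[0,0,1.5,0],[0,0,1.3,0],[0,0,0.8,0],[0,0,0.4,0],[0,0,0,0],[0,0,0,0]]]'
python3 -m jog '[[[0,0.6,0,0],[0,0.6,0,0],[0,0.5,0,0],[0,0.5,0,0],[0,0.5,0,0],[0,0.5,0,0],[0,0.5,0,0],[0,0.5,0,0],[0,0.5,0,0],[0,0.4,0,0],[0,0.3,0,0],[0,0,0,0]]]'
python3 - <<'E'
from h import *
go((.5165,-.061),.083)
im,_=optics.snapshot('side'); u,v=px('side',(.53,-.04,.09)).astype(int); cv2.imwrite('pics/a3.png',cv2.resize(im[v-50:v+50,u-60:u+60,::-1],(600,500),interpolation=cv2.INTER_CUBIC))
E
```

```text
time: 8.0
eef_pos: [0.5169, -0.061, 0.084]
orientation: [0.313, 3.126, -0.0]
force: [0.4, 0.1, 0.4]
width: 0.0357
gripper_force: 0.0
time: 9.0
eef_pos: [0.5274, -0.0069, 0.0836]
orientation: [-0.31, -3.126, -0.001]
force: [0.1, 0.2, -0.3]
width: 0.0357
gripper_force: 0.0
t 9.0 p [ 0.5274 -0.0069  0.0836] F [ 0.1  0.2 -0.3] w 0.0357 tilt [ 0.     0.001 -1.   ]
tool cm [ 0.   -5.52  0.06] turn to case x [np.float64(1.569), np.float64(-0.002)] (x, y)
```

View pics/a3.png

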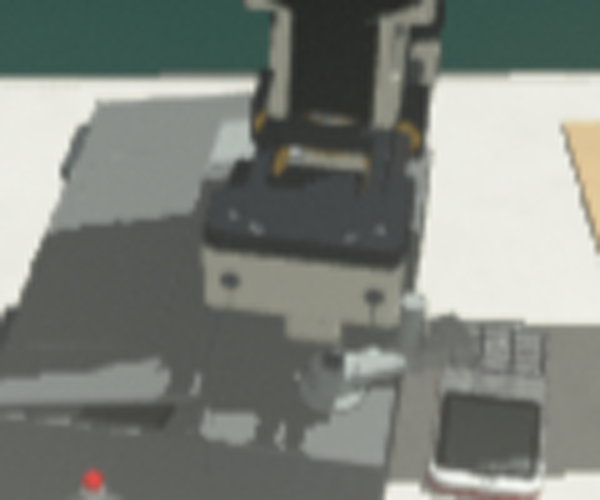

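The side view shows the keeper still swung forward, with its post at (413,310), and a gap that may be the lid lifting at (125,412). I'll wait a second, lift away and check the lid with depth.

```bash

python3 -m jog '[[[0,0,0,0],[0,0,0,0],[0,0,0,0],[0,0,0,0],[0,0,0,0],[0,0,0,0],[0,0,0,0],[0,0,0,0],[0,0,0,0],[0,0,0,0]]]'
python3 - <<'E'
from h import *
_,d=optics.snapshot('side')
for y in (.1,.07,.04):
  for z in (.066,.1):
    u,v=px('side',[*c2w(0.005,y),z]); print(y,z,back('side',u,v,d[int(round(v)),int(round(u))]).round(3))
E
```

```text
time: 9.88
eef_pos: [0.5273, -0.0081, 0.0837]
orientation: [0.312, 3.126, 0.0]
force: [-0.5, 0.2, 0.4]
width: 0.0356
gripper_force: 0.0
0.1 0.066 [ 0.589 -0.031  0.015]
0.1 0.1 [0.59  0.03  0.103]
0.07 0.066 [ 0.583 -0.072  0.008]
0.07 0.1 [0.584 0.001 0.103]
0.04 0.066 [ 0.576 -0.097  0.014]
0.04 0.1 [ 0.578 -0.026  0.104]
```

The lid's front edge is now at z ≈ 0.103, so it's open. I'll back off the knob and lift straight up.

```bash

python3 -m jog '[[[0,-0.6,0,0],[0,-0.3,0,0],[0,0,-1,0],[0,0,-2,0],[0,0,-2.5,0],[0,0,-2.5,0],[0,0,-2.5,0],[0,0,-2.5,0],[0,0,-2,0],[0,0,0,0]]]'
python3 -m jog '[[[2,2,0,0],[2,2.5,0,0],[2,3,0,0],[2,3,0,0],[2,3,0,0],[2,3,0,0],[1,3,0,0],[0,3,0,0],[0,2,0,0],[0,0,0,0],[0,0,0,0],[0,0,0,0]]]'
python3 - <<'E'
from h import *
go((.5165,-.061),.083)
o=[]
for n in('top','side'):
    im,d=optics.snapshot(n); u,v=px(n,(.55,-.06,.07)).astype(int); o.append(cv2.resize(im[v-60:v+60,u-60:u+60,::-1],(400,400),interpolation=cv2.INTER_CUBIC))
    u,v=px(n,[*c2w(0.003,.04),.1]); print(back(n,u,v,d[int(round(v)),int(round(u))]).round(3))
cv2.imwrite('pics/a4.png',np.hstack(o))
E
```

```text
time: 10.77
eef_pos: [0.5276, -0.0172, 0.2387]
orientation: [0.312, 3.119, 0.002]
force: [0.7, -0.2, 0.3]
width: 0.0358
gripper_force: 0.0
time: 11.77
eef_pos: [0.4464, 0.2479, 0.2336]
orientation: [-0.313, -3.126, 0.001]
force: [-0.0, -0.3, -0.8]
width: 0.0357
gripper_force: 0.0
t 11.7667 p [0.4464 0.2479 0.2336] F [-0.  -0.3 -0.8] w 0.0357 tilt [ 0.    -0.001 -1.   ]
tool cm [-13.   -28.87  15.09] turn to case x [np.float64(1.567), np.float64(-0.004)] (x, y)
[ 0.576 -0.032  0.102]
[ 0.576 -0.028  0.103]
```

View pics/a4.png

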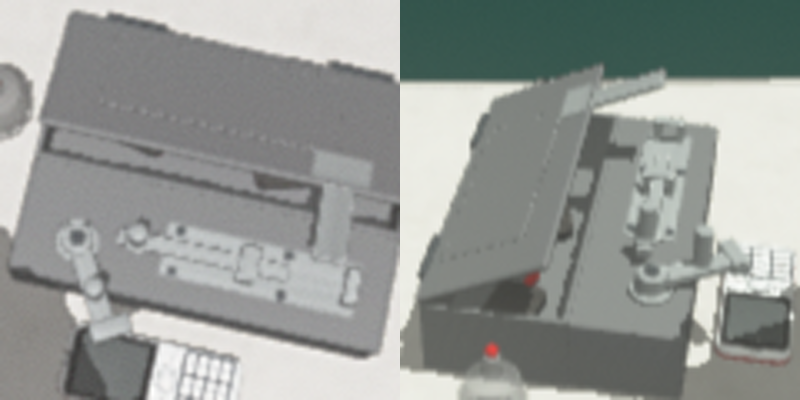

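The final view shows the lid standing open, the knob drawn to (138,232) in the top half, and the keeper swung to the front with its head at (108,328). The phone and cup are in place and the arm is clear, so I'm handing in.

```bash
python3 -c "
from rig import order
print(order.close_job())"
```

```text
the job is handed in; nothing more can be done
None
```

The keeper is swung clear, the bolt is drawn and the lid stands open; the phone and suction cup look undisturbed (the tape measure was outside the last picture, but the arm stayed away from it), and the job was handed in just after 11.8 s on the robot's clock, with no verdict shown.

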